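# Turn a slide holder over onto the viewing stage with a lifter

## Robot

A 6-joint arm with a two-finger parallel gripper is mounted at the origin on a cart in front of the work surface, level with it; the furniture and walls round the work are solid. World frame = base frame: x ahead of the robot, y to its left, z up, the work surface at z = 0. Lengths are in m, angles in rad, forces in N, time in s.
With the tool pointing down it reaches from about 0.35 to 0.975 m from the base axis. Payload 4.9 kg.
Tool frame: the origin (TCP) lies at the very end of the fingers, on their centre line; the grasp point (between the pads) lies ctrl.grip_point_offset behind it (ctrl.grip_point_offset is the distance from the TCP to the grasp point, in m); z points along the fingers, y is the direction in which the jaws open and shut (so a half turn about z gives the same grasp; the last joint's range is limited). The gripper opens to 85 mm and grips with 20 to 120 N. Pads are 22 mm wide; open, the fingers measure 114 mm over their backs; the gripper's body (76 mm by 85 mm) begins 54 mm behind the grasp point. The pads swing forward as they close: fully open they stand 13 mm farther back than shut.
Start: joints at [-1.458, 0.053, 1.613, -0, 1.476, -0.119], TCP at [0.144, -0.608, 0.231] pointing down, gripper open.
Joint ranges: [-3.01, 3.01], [-1.01, 2.22], [0.06, 2.58], [-1.02, 4.17], [0.09, 2.62], [-3.14, 3.14]. Speed limits (rad/s): [2.57, 2.57, 3.14, 3.14, 3.14, 3.14].

## Interface

Orientations are given as a rotation vector (axis times angle).
In Python, from station import ctrl gives the robot as it stands. The module is installed in compiled form; this text tells all that it offers.
- The arm moves only by the shell command python3 -m creep 'ROWS' [FORCE]. ROWS is JSON, a list of rows, each a list of 5 numbers: the closure in counts, from 0 (fully open) to 255 (shut), then the shift along the tool's x, y, z in mm, then the turn about the tool's z in rad. A call has 1 to 12 rows; each row is the pose to reach, as a shift and turn from the pose commanded when the call began, along the tool's axes at that moment; what a row does not reach only later rows make up. A row lasts 1/12 s, in which the tool goes at most 41.7 mm and 7.16 degrees, less where a joint would pass 70% of its speed; a pose out of reach is approached as far as the arm can. A call with a gripper value outside its range is refused whole. The fingers move at their own pace and stop on an object; FORCE is the grip in N (left out, the last holds). Time passes only in rows, so rows that repeat a pose let the fingers close. It gives the time, the measured TCP pose, the force and the opening at its end, in the units of the state.
- ctrl.get_obs(): the state, without advancing time (a new reading comes with each control period).
- ctrl.get_image(name): name is "side" or "top"; returns the picture (384x512x3 uint8, red, green, blue); there is no depth.
- ctrl.calibration(name): a dict with "fx", "fy", "cx", "cy" (pixels), "R" (3x3) and "t" (3): a world point X has camera coordinates R X + t. Camera axes: x right, y down, z forward; pixel columns grow to the right and rows downward; lengths in m; the calibration is good to about 2 mm. A picture is of the moment at which its call begins. calibration takes no time and is no camera call.
- ctrl.finish_job(): hands the job in, once; it reports no verdict.
Trained networks look in the newest picture that a camera, given by its name, has taken for a name from the list of things; names that differ only in an ending like _2 or _b are one class to them, and where a whole thing is asked for, a point or a joint stands for the part that bears it (a point fixed in the world has none). Each returns a list of dicts, best first, with "conf" (0 to 1); they miss things now and then, are a little off and sometimes report something else, mostly with a low value. They report only what shows in the picture. A call takes as long as a camera call. They do not tell look-alikes from the thing itself.
- ctrl.boxes_of(camera, label): "rect" ([left, top, width, height] in pixels, round what is visible of it).
- ctrl.outline_of(camera, label): "mask" (384x512 bool, what is visible of it) and "rect" ([left, top, width, height] in pixels, round what is visible of it).
The state is a dict: "t": time; "q": joint angles; "dq": joint speeds; "effort": joint torques, N m; "tool_pos": TCP position; "tool_rot": TCP orientation; "contact_force": force on the tool from outside, world axes, zero at the start; "wrist_torque": the same for the moment, N m; "opening": finger opening in m.
Only numpy, scipy, OpenCV 4.12 (cv2) and the standard library are available. Lean on these libraries where they do the work, as an engineer would, in place of code of your own. Each camera call takes 0.05 s, during which the arm holds its last target. There are 200 camera calls.

## Task

The microscope slide holder lies face down in front of the step of the turning station. Take the lifter from its stand, feel gently for the station's floor with its springy blade, slide the blade along the floor under the holder's open edge and tip the holder over the step, so that it lies face up and flat on the stage; then lay the lifter back in the notches of its stand. Roll the holder over its far edge, do not carry it through the air, do not touch it with the gripper, never press or push with the blade by more than a few newtons, and leave the dish, the jar and the case alone.

Things in the scene. Friction and masses are not known exactly. Their poses are not given: they have to be found in the camera images.
- station: Fixed low station, 200 x 130 mm, origin on the worktop, z up, x away from the robot (yaw within 0.3 rad of straight ahead; station and stand may change sides). Its grey front floor, top at z = 6 mm, runs from x = -80 to +30 mm; there a 6 mm step rises to the aluminium stage. All is 130 mm wide, centred on y = 0.
- step (a point): Middle of the step's upper edge, at x = 30, z = 12 mm of the station, axes as the station's. Behind it the level stage with a white window runs 84 mm back to a rim 6 mm high.
- holder: Loose grey plastic holder for two slides, 60 (x) x 90 (y) x 8 (z) mm, about 70 g. Origin in the face that is down at the start; z runs from that face to the flat back: up at the start, down at the end. It starts on the front floor, its far edge (+x) 5 to 12 mm short of the step, yaw within 0.07 rad of the station's.
- holder_centre (a point): Centre of the holder, 4 mm from its face. The face has a rail 3 mm high along each side (y = +-39 to 45 mm) and a cross rib 3 mm high at x = -3 to +3 mm; the plate is 5 mm thick. So face down, the edge near the robot is open: a gap 3 mm high, 78 mm wide, 27 mm deep. A blade pushed in to the rib pushes the holder on to the step.
- lifter_grip (a point): Centre of the lifter's wooden handle, a bar 95 (x) x 14 (y) x 22 (z) mm; grip it across the 14 mm. x points to the blade, z up. At the handle's front end (x = 47 mm) a shank goes down to a flat steel blade, 36 mm wide, 1.6 mm thick, its tip at x = +100 mm. At the start the handle lies level in the stand, this point 75 mm above the worktop.
- lifter: The lifter, 130 g; origin at the underside of the handle, 11 mm below lifter_grip. The underside of the blade's tip is about 52 mm below lifter_grip, but the shank is clamped up to 12 mm higher or lower, differently each time: find the floor by feel. The blade droops 3 mm from shank to tip and is springy: the tip gives 1 mm per newton till the blade lies flat, then hardly at all.
- stand: Fixed wooden stand, base 100 x 70 mm, origin on the worktop under its centre, x along the lifter (blade end +x). Two uprights at x = -36 and +34 mm, 6 mm thick and 44 mm wide, have a notch each, 26 mm wide, its floor 64 mm and its cheeks 77 mm above the worktop. The handle lies in both notches; the fingers have room between the uprights.
- stand_rest (a point): Where the centre of the handle belongs: 75 mm above the worktop, over the stand's centre, axes as the stand's.
- dish: Loose lidded petri dish, 61 mm across, 15 mm high, origin at its underside: leave alone.
- jar: Loose white specimen jar, 56 mm across, 72 mm high, origin at its underside: leave alone.
- case: Loose small round case, white with a black cap, 33 mm across, 49 mm high, origin at its underside: leave alone.
Things that resemble listed ones, but are neither listed nor needed, are in the scene too. What is shaped like the lifter but blue or yellow is not meant.

How it is judged:
On the way, in this order (a step that is already met when the one before it is completed fails the run):
1. the holder is tipped up on the lifter's blade (angle between holder's own z axis and vertical between 0.4 and 1.5 rad and contact force between lifter and holder above 0.05 N), for 0.1 s.
2. the holder lies face up and flat on the stage (angle between holder's own z axis and vertical above 3.05 rad and x of holder_centre in the frame of station between 0.04 and 0.09 m and y of holder_centre in the frame of station between -0.03 and 0.03 m and z of holder_centre in the frame of station below 0.02 m), for 0.2 s.
At the end, for the whole second after the job is handed in: The holder lies face up (within 5 degrees of flat) on the stage, its centre 10 to 60 mm behind the step and within 30 mm of the stage's centre line; the lifter lies level in both notches of its stand, the centre of its handle within 15 mm of its place; both are at rest (all of step 2 and linear speed of each of holder, lifter below 0.02 m/s and horizontal distance between lifter_grip and stand_rest below 0.015 m and height (world z) of lifter_grip between 0.07 and 0.08 m and angle between lifter's own z axis and vertical below 0.1 rad); the robot touches nothing.
It fails at once if the gripper or arm touches the holder (contact force between any of the fingers, the arm and holder above 0.3 N).
It fails at once if the lifter presses on the station with more than 10 N (contact force between lifter and station above 10 N).
It fails at once if the lifter pushes the holder with more than 12 N (contact force between lifter and holder above 12 N).
It fails at once if the holder is carried through the air (its centre more than 85 mm above the worktop) (height (world z) of holder_centre above 0.085 m).
It fails at once if the dish, the jar or the case is moved by more than 20 mm (distance of any of dish, jar, case from where it was at the start of the episode above 0.02 m).
It also fails if it takes over 72 s, if anything falls off the work surface, if the arm or the gripper's body presses on something with over 40 N, if the wrist force passes 120 N, or if a joint passes its speed limit or range.

## Working session

There is one attempt and no reset: what is moved stays moved. The work goes in short steps, Python scripts to look and compute and a shell command to move; the robot and the scene stay as the last step left them, time stands still between calls to the robot, and variables do not carry over. Pictures are saved under pics/ and viewed, about 8 in all and at most 12, crops included, and the job is handed in when it is done.

```bash
mkdir -p pics; python3 - <<'E'
from station import ctrl
import cv2,numpy as np
o=ctrl.get_obs();print({k:np.round(v,3).tolist() for k,v in o.items()},ctrl.grip_point_offset)
for c in("top","side"):
    im=ctrl.get_image(c);cv2.imwrite(f"pics/{c}0.png",im[:,:,::-1])
    k=ctrl.calibration(c);print(c,k)
    for n in("station","holder","lifter","stand","dish","jar","case"):
        print(n,[(np.round(b["rect"]).tolist(),round(b["conf"],2)) for b in ctrl.boxes_of(c,n)[:4]])
E
```

```text
{'t': 0.0, 'q': [-1.458, 0.053, 1.614, -0.0, 1.476, -0.119], 'dq': [0.001, -0.002, 0.001, 0.0, -0.0, 0.001], 'effort': [-0.0, -39.368, -37.017, -0.0, 0.007, 0.0], 'tool_pos': [0.143, -0.608, 0.23], 'tool_rot': [-3.118, -0.363, 0.0], 'contact_force': [0.783, 0.995, 0.808], 'wrist_torque': [0.083, 0.018, 0.015], 'opening': 0.086} 0.0187
top {'fx': 493.742276140056, 'fy': 493.742276140056, 'cx': 250.7190156705095, 'cy': 195.4314676107248, 'R': array([[ 0.02495099, -0.99960403,  0.01300866],
       [-0.99384181, -0.02620828, -0.10766418],
       [ 0.10796248, -0.01024223, -0.99410221]]), 't': array([-0.02870957,  0.58958231,  1.34658379])}
station [([169.0, 147.0, 49.0, 73.0], 0.79)]
holder []
lifter [([125.0, 226.0, 24.0, 58.0], 0.92), ([300.0, 159.0, 21.0, 52.0], 0.72), ([295.0, 249.0, 16.0, 38.0], 0.67), ([169.0, 150.0, 51.0, 71.0], 0.17)]
stand [([286.0, 176.0, 34.0, 40.0], 0.74)]
dish [([120.0, 169.0, 21.0, 25.0], 0.59), ([179.0, 181.0, 36.0, 26.0], 0.27)]
jar [([353.0, 175.0, 25.0, 18.0], 0.82)]
case []
side {'fx': 393.3428227355584, 'fy': 393.3428227355584, 'cx': 258.111695508458, 'cy': 190.05763182748373, 'R': array([[-0.93964046, -0.34175745,  0.01666279],
       [-0.18651477,  0.47076728, -0.86231688],
       [ 0.28685893, -0.81337569, -0.5060948 ]]), 't': array([0.55168002, 0.18747199, 0.96354863])}
station [([180.0, 223.0, 91.0, 47.0], 0.64)]
holder [([222.0, 232.0, 29.0, 24.0], 0.84)]
lifter [([303.0, 183.0, 52.0, 24.0], 0.73), ([245.0, 161.0, 44.0, 16.0], 0.69), ([248.0, 290.0, 77.0, 29.0], 0.6)]
stand [([257.0, 169.0, 32.0, 28.0], 0.72)]
dish [([177.0, 277.0, 26.0, 25.0], 0.97)]
jar [([270.0, 146.0, 18.0, 24.0], 0.58)]
case [([189.0, 184.0, 11.0, 18.0], 0.59)]
```

```bash
python3 - <<'E'
import cv2
a=cv2.imread("pics/top0.png")[130:300,100:400]
cv2.imwrite("pics/topc.png",cv2.resize(a,None,fx=2.66,fy=2.66,interpolation=cv2.INTER_CUBIC))
a=cv2.imread("pics/side0.png")[130:330,150:370]
cv2.imwrite("pics/sidec.png",cv2.resize(a,None,fx=3,fy=3,interpolation=cv2.INTER_CUBIC))
E
```

```text
(no output)
```

View pics/topc.png

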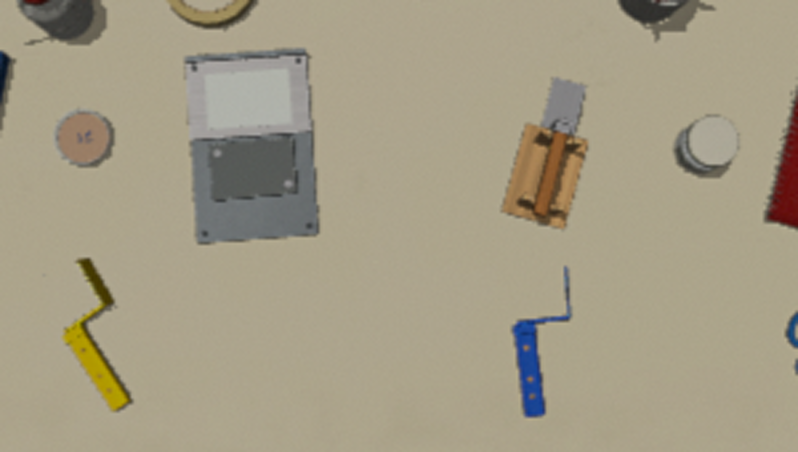

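View pics/sidec.png

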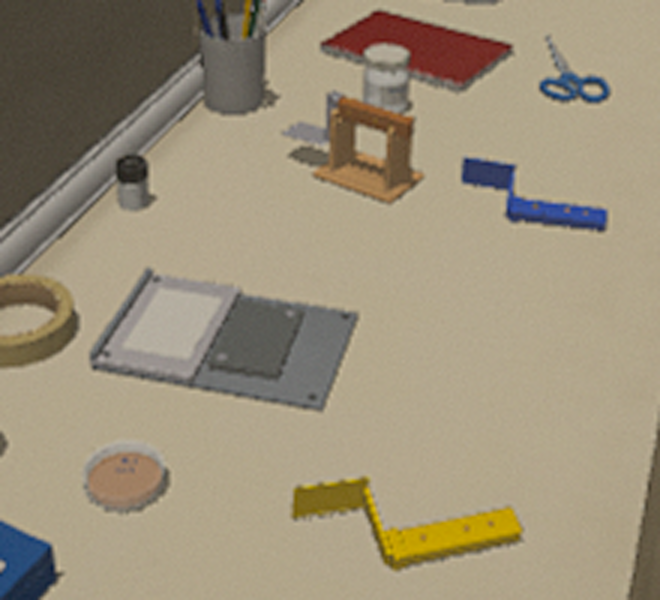

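The top crop shows the wooden lifter in its stand at about (555,165), i.e. full picture (309,192). Three things could be taken for the lifter:
- Wooden handle at full-picture (309,192): this is the one I choose.
- Blue look-alike at about (299,268).
- Yellow look-alike at about (137,255).

The holder is the dark plate at crop (255,168). The step line runs from crop (191,138) to (312,131). The side crop confirms the wooden handle in the notches at (372,110).

```bash
cat > h.py <<'E'
import numpy as np,cv2
from station import ctrl
from scipy.spatial.transform import Rotation as Ro
def px2w(c,uv,z):
    k=ctrl.calibration(c);R=np.array(k["R"]);t=np.array(k["t"])
    C=-R.T@t;d=R.T@np.array([(uv[0]-k["cx"])/k["fx"],(uv[1]-k["cy"])/k["fy"],1]);return C+d*(z-C[2])/d[2]
def w2px(c,X):
    k=ctrl.calibration(c);p=np.array(k["R"])@X+k["t"];return np.array([k["fx"]*p[0]/p[2]+k["cx"],k["fy"]*p[1]/p[2]+k["cy"]])
def tool():
    o=ctrl.get_obs();return np.array(o["tool_pos"]),Ro.from_rotvec(o["tool_rot"]).as_matrix(),o
E
python3 - <<'E'
from h import *
T=lambda u,v:((u+.5)/2.66-.5+100,(v+.5)/2.66-.5+130)
S=lambda u,v:((u+.5)/3-.5+150,(v+.5)/3-.5+130)
def show(n,c,p,z):print(n,c,np.round(px2w(c,p,z)*1000,1)[:2])
for n,p,z in[("st nearL",(198,243),.006),("st nearR",(318,235),.006),("stepL",(191,138),.012),("stepR",(312,131),.012),("rimL",(186,57),.018),("rimR",(306,50),.018),
 ("hold fL",(208,138),.014),("fR",(296,136),.014),("nL",(214,202),.014),("nR",(299,194),.014),("handle front",(564,131),.086),("rear",(542,216),.086),("blade tipL",(553,79),.03),("tipR",(586,84),.03),("baseNL",(502,212),.01),("baseNR",(566,228),.01)]:show(n,"top",T(*p),z)
for n,p,z in[("st nearR",(358,314),.006),("nearL",(322,408),.006),("stepL",(193,385),.012),("stepR",(240,290),.012),("hnL",(281,377),.014),("hnR",(303,309),.014),("hfL",(211,366),.014),("handle front top",(339,97),.086),("rear top",(413,116),.086)]:show(n,"side",S(*p),z)
# masks
for c in("top",):
  for b in ctrl.outline_of(c,"lifter")[:3]:
    print(b["rect"],b["conf"])
p,R,o=tool();print(p,R.round(3).tolist())
im=cv2.imread("pics/top0.png")
hsv=cv2.cvtColor(im,cv2.COLOR_BGR2HSV)
sub=im[170:220,280:330];print(sub[20:24,20:34].tolist()[0])
E
```

```text
st nearL top [514.5 200.6]
st nearR top [526.3  73.6]
stepL top [625.9 211.8]
stepR top [636.9  83.2]
rimL top [712.2 219.9]
rimR top [723.4  92.1]
hold fL top [626.1 193.4]
fR top [630.8  99.9]
nL top [558.  184.3]
nR top [568.8  94.7]
handle front top [ 633.3 -176.3]
rear top [ 546.4 -155.2]
blade tipL top [ 696.9 -171.5]
tipR top [ 692.5 -206.6]
baseNL top [ 555.6 -121.5]
baseNR top [ 540.3 -189.9]
st nearR side [529.3  74. ]
nearL side [516.3 202.7]
stepL side [621.2 220.7]
stepR side [638.3  86.3]
hnL side [557.5 188. ]
hnR side [573.9  95. ]
hfL side [616.6 195.8]
handle front top side [ 637.7 -177. ]
rear top side [ 552.5 -164. ]
[294.2, 238.0, 23.8, 48.2] 0.9
[302.6, 159.4, 15.7, 51.0] 0.79
[124.1, 227.6, 22.4, 57.1] 0.65
[ 0.14356307 -0.60828076  0.23133792] [[0.973, 0.23, 0.0], [0.23, -0.973, -0.0], [0.0, 0.0, -1.0]]
[[85, 132, 170], [83, 131, 168], [82, 130, 167], [79, 123, 157], [63, 101, 130], [36, 65, 93], [39, 79, 125], [49, 93, 143], [45, 89, 140], [45, 90, 139], [38, 73, 110], [44, 70, 96], [51, 77, 101], [74, 115, 150]]
```

```bash
python3 -m creep '[[0,540,-325,0,0.45],[0,540,-325,0,0.45],[0,540,-325,0,0.45],[0,540,-325,0,0.45],[0,540,-325,0,0.45],[0,540,-325,0,0.45],[0,540,-325,0,0.45],[0,540,-325,0,0.45],[0,540,-325,0,0.45],[0,540,-325,0,0.45],[0,540,-325,0,0.45],[0,540,-325,0,0.45]]'
python3 - <<'E'
from h import *
im=cv2.imread("pics/top0.png").astype(int)
b,g,r=im[...,0],im[...,1],im[...,2]
def seg(m,z,n,box):
    M=np.zeros(m.shape,np.uint8);y0,y1,x0,x1=box;M[y0:y1,x0:x1]=m[y0:y1,x0:x1]
    nn,l,s,_=cv2.connectedComponentsWithStats(M);i=1+np.argmax(s[1:,4]);v,u=np.where(l==i)
    P=np.array([px2w("top",(a,c),z)[:2] for a,c in zip(u,v)])*1000
    (c,wh,a)=cv2.minAreaRect(P.astype(np.float32));mu=P.mean(0);w,V=np.linalg.eigh(np.cov((P-mu).T))
    d=V[:,1]*np.sign(V[0,1]);print(n,s[i],"mean",mu.round(1),"rect",np.round(c,1),np.round(wh,1),round(a,1),"axis yaw",round(np.arctan2(d[1],d[0]),3),"long",np.sqrt(12*w).round(1))
seg((r>100)&(r-b>70)&(b<62)|((r-b)*1.0/(r+1)>.62),.086,"handle",(170,225,285,325))
seg((r-b>45)&(r>110),.05,"wood",(170,225,280,325))
gray=im.max(2)
seg((gray<115),.014,"holder",(178,210,175,215))
print(im[190:198,190].tolist(),im[212,190].tolist())
E
```

```text
t: 1.85
tool_pos: [0.5016, -0.2581, 0.2317]
tool_rot: [3.122, -0.342, 0.001]
contact_force: [0.8, -1.0, -0.4]
opening: 0.0854
handle [300 180  13  31 158] mean [ 589.3 -162.5] rect [ 589.7 -162.3] [15.1 84.9] 75.3 axis yaw -0.242 long [13.6 86.7]
wood [289 177  32  36 499] mean [ 596.1 -152. ] rect [ 591.5 -161.6] [67.3 95.6] 75.4 axis yaw -0.422 long [52. 96.]
holder [175 180  40  30 974] mean [593.8 138.8] rect [590.4 145.2] [ 82.7 110.3] 1.9 axis yaw 1.418 long [ 76.4 107.5]
[[87, 89, 86], [88, 89, 86], [85, 89, 86], [87, 91, 87], [88, 91, 88], [87, 91, 87], [86, 89, 85], [89, 92, 88]] [116, 115, 110]
```

```bash
python3 -m creep '[[0,68,-109,0,0.02],[0,68,-109,0,0.02],[0,68,-109,20,0.02],[0,68,-109,60,0.02],[0,68,-109,90,0.02],[0,68,-109,110,0.02],[0,68,-109,110,0.02],[0,68,-109,110,0.02]]'
python3 - <<'E'
from h import *
p,R,o=tool();print(p,np.arctan2(R[1,0],R[0,0]))
im=ctrl.get_image("side").copy();k=w2px("side",p);print(k)
for q in(p,np.array([.592,-.166,.086])):
    print(w2px("side",q))
a=im[90:230,200:350];cv2.imwrite("pics/s1.png",cv2.resize(a,None,fx=4,fy=4,interpolation=cv2.INTER_CUBIC)[:,:,::-1])
E
```

```text
t: 2.52
tool_pos: [0.5896, -0.1677, 0.1201]
tool_rot: [-3.119, 0.373, 0.004]
contact_force: [-0.6, -0.1, 0.8]
opening: 0.0856
[ 0.58956643 -0.16772762  0.12012994] -0.2380691303827872
[276.67476647 155.8629915 ]
[276.67476647 155.8629915 ]
[275.3171512  165.89204384]
```

View pics/s1.png

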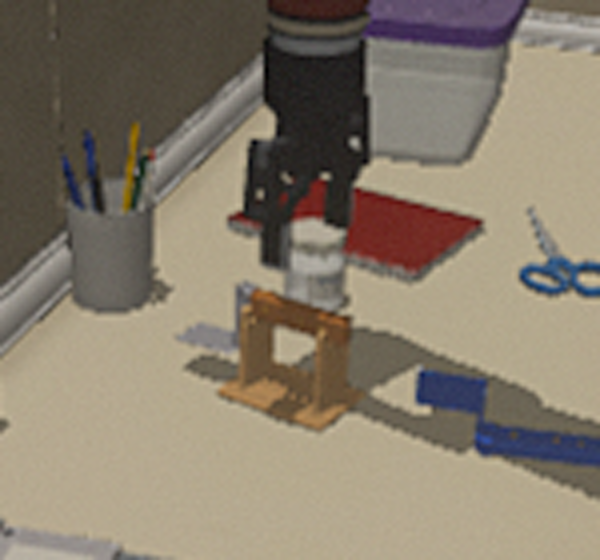

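The crop shows the gripper above the wooden lifter. The handle's top runs from (252,293) to (351,320), which agrees with my estimate to about 1 px. Next I descend and grip.

```bash
python3 -m creep '[[0,2,-2,15,0],[0,2,-2,40,0],[0,2,-2,58,0],[0,2,-2,64,0],[0,2,-2,64,0],[130,2,-2,64,0],[180,2,-2,64,0],[255,2,-2,64,0],[255,2,-2,64,0],[255,2,-2,64,0],[255,2,-2,64,0],[255,2,-2,64,0]]' 60
python3 -m creep '[[255,0,0,0,0],[255,0,0,0,0]]'
```

```text
t: 3.57
tool_pos: [0.5933, -0.1668, 0.0582]
tool_rot: [3.119, -0.373, 0.002]
contact_force: [0.0, 0.6, 3.8]
opening: 0.0132
t: 3.73
tool_pos: [0.5933, -0.1668, 0.0581]
tool_rot: [3.119, -0.373, 0.002]
contact_force: [-0.1, 1.0, 4.2]
opening: 0.0128
```

```bash
python3 -m creep '[[255,0,0,-15,0],[255,0,0,-40,0],[255,0,0,-70,0],[255,0,0,-100,0],[255,0,0,-120,0],[255,-25,-30,-130,0],[255,-50,-60,-130,0],[255,-75,-90,-130,-0.05],[255,-100,-120,-130,-0.1],[255,-125,-150,-130,-0.15],[255,-150,-180,-130,-0.2],[255,-175,-205,-130,-0.27]]'
python3 -m creep '[[255,-20,-25,0,0],[255,-34,-43,0,-0.06],[255,-36,-47,0,-0.063],[255,-36,-47,0,-0.063],[255,-36,-47,0,-0.063]]'
python3 - <<'E'
from h import *
p,R,o=tool();print(p,np.arctan2(R[1,0],R[0,0]),o["contact_force"],o["opening"])
E
```

```text
t: 4.73
tool_pos: [0.4694, 0.0755, 0.1862]
tool_rot: [-3.141, -0.055, 0.002]
contact_force: [0.3, 0.5, -1.0]
opening: 0.0133
t: 5.15
tool_pos: [0.4336, 0.1194, 0.1868]
tool_rot: [3.137, 0.148, -0.001]
contact_force: [0.7, -0.2, -0.8]
opening: 0.013
[0.43359698 0.11939167 0.18684238] 0.09454850642271714 [ 0.68439047 -0.18261598 -0.80873102] 0.012986188031404097
```

```bash
python3 -m creep '[[255,13,-8,20,0],[255,13,-8,50,0],[255,13,-8,80,0],[255,13,-8,98,0],[255,13,-8,102,0],[255,13,-8,102,0],[255,13,-8,102,0]]'
python3 - <<'E'
from h import *
p,R,o=tool();print(p,np.arctan2(R[1,0],R[0,0]),o["contact_force"])
out=[]
a=ctrl.get_image("top");b=ctrl.get_image("side")
cv2.imwrite("pics/t2.png",a[:,:,::-1]);cv2.imwrite("pics/s2.png",b[:,:,::-1])
A=cv2.resize(a[140:230,155:230],(375,450),interpolation=cv2.INTER_CUBIC)   # 5x
B=cv2.resize(b[190:290,170:270+0],(425,425),interpolation=cv2.INTER_CUBIC)
B=cv2.copyMakeBorder(B,0,25,0,0,cv2.BORDER_CONSTANT)
cv2.imwrite("pics/c2.png",np.hstack([A,B])[:,:,::-1])
E
```

```text
t: 5.73
tool_pos: [0.4469, 0.1283, 0.0862]
tool_rot: [3.138, 0.147, 0.002]
contact_force: [0.3, -0.1, -0.8]
opening: 0.0132
[0.4469257  0.12831341 0.08622778] 0.09338072476183537 [ 0.29006728 -0.10942816 -0.83210102]
```

View pics/c2.png

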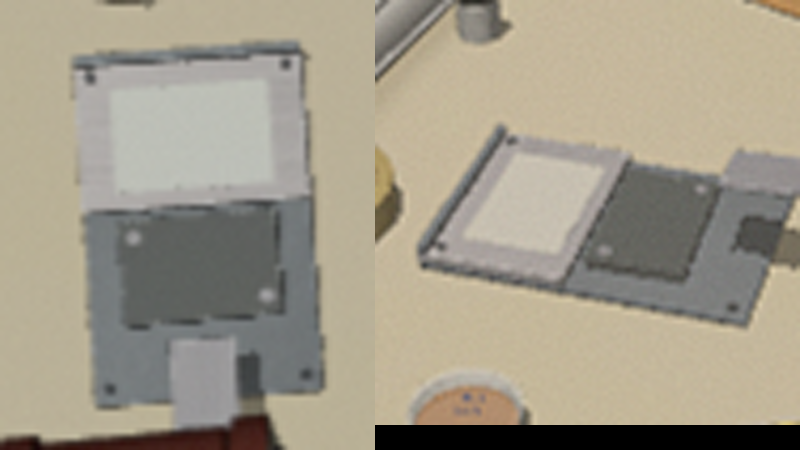

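```bash
python3 - <<'E'
from h import *
from scipy.optimize import least_squares as ls
T=lambda u,v:np.array(((u+.5)/5-.5+155,(v+.5)/5-.5+140))
S=lambda u,v:np.array(((u-375+.5)/4.25-.5+170,(v+.5)/4.25-.5+190))
p,R,o=tool()
tt=[T(172,339),T(236,339)];ss=[S(722,180),S(735,151)]
f=lambda X:np.r_[w2px("top",X)-(tt[0]+tt[1])/2,w2px("side",X)-(ss[0]+ss[1])/2]
r=ls(f,[.547,.138,.05]);print("tip",r.x.round(4),r.fun.round(2));d=R.T@(r.x-p);print("in tool",d.round(4))
# fits of known rectangles (x,y,yaw) to corners in both cams
def fit(n,loc,obs):
    def F(q):
        c,s=np.cos(q[2]),np.sin(q[2]);out=[]
        for (x,y,z),l in zip(loc,obs):
            X=np.array([q[0]+c*x-s*y,q[1]+s*x+c*y,z])
            for cam,uv in l:out.append(w2px(cam,X)-uv)
        return np.concatenate(out)
    r=ls(F,[.6,.14,.1]);print(n,r.x.round(4),"rms",np.sqrt((r.fun**2).mean()).round(2));return r.x
st=fit("station",[(-.08,.065,.006),(-.08,-.065,.006),(.03,.065,.012),(.03,-.065,.012)],
 [[("top",T(97,407)),("side",S(746,324))],[("top",T(323,390))],[("top",T(88,212)),("side",S(568,286))],[("top",T(312,197)),("side",S(630,157))]])
ho=fit("holder",[(-.03,.045,.014),(-.03,-.045,.014),(.03,.045,.014),(.03,-.045,.014)],
 [[("top",T(125,327)),("side",S(688,275))],[("top",T(283,310)),("side",S(717,183))],[("top",T(118,222))],[("top",T(278,208))]])
c,s=np.cos(st[2]),np.sin(st[2]);M=np.array([[c,s],[-s,c]])
print("holder in st",M@(ho[:2]-st[:2]),"tip in st",M@(r.x[:2]-st[:2]))
c,s=np.cos(ho[2]),np.sin(ho[2]);print("tip in holder",np.array([[c,s],[-s,c]])@(r.x[:2]-ho[:2]))
E
```

```text
tip [0.5514 0.1368 0.0614] [-0.11 -0.45  0.42  0.06]
in tool [0.1041 0.0017 0.0263]
station [0.6009 0.1455 0.101 ] rms 0.62
holder [0.5956 0.1444 0.1341] rms 0.48
holder in st [-0.0053866  -0.00049507] tip in st [-0.05013063 -0.00366693]
tip in holder [-0.04482438 -0.00169225]
```

```bash
python3 -m creep '[[255,0,0,15,0],[255,0,0,30,0],[255,0,0,40,0],[255,0,0,45,0],[255,0,0,46,0],[255,0,0,46,0],[255,0,0,46,0]]'|egrep 'pos|force'
g(){ egrep 'pos|force'|tr '\n' ' ';echo; }
for i in 1; do
python3 -m creep '[[255,0,0,1,0],[255,0,0,1,0],[255,0,0,1,0]]'|g
python3 -m creep '[[255,0,0,1,0],[255,0,0,1,0],[255,0,0,1,0]]'|g
python3 -m creep '[[255,0,0,1,0],[255,0,0,1,0],[255,0,0,1,0]]'|g
python3 -m creep '[[255,0,0,1,0],[255,0,0,1,0],[255,0,0,1,0]]'|g
python3 -m creep '[[255,0,0,1,0],[255,0,0,1,0],[255,0,0,1,0]]'|g
done
```

```text
tool_pos: [0.4466, 0.129, 0.0403]
contact_force: [-0.0, 1.2, -1.6]
tool_pos: [0.4461, 0.1289, 0.0387] contact_force: [0.4, -0.6, -0.9] 
tool_pos: [0.4457, 0.1289, 0.0373] contact_force: [0.8, 0.0, -2.5] 
tool_pos: [0.4457, 0.1289, 0.0362] contact_force: [0.6, 0.1, -1.9] 
tool_pos: [0.4457, 0.1289, 0.0352] contact_force: [-0.3, 0.5, -1.3] 
tool_pos: [0.4459, 0.1289, 0.0344] contact_force: [-0.5, 0.6, -1.3]
```

```bash
cat > st.py <<'E'
from h import *
p,R,o=tool();print(p.round(4),"F",np.round(o["contact_force"],2),"tq(tool)",(R.T@np.array(o["wrist_torque"])).round(3))
E
python3 st.py
for i in 1; do
python3 -m creep '[[255,0,0,1,0],[255,0,0,1,0],[255,0,0,1,0]]'>/dev/null; python3 st.py
python3 -m creep '[[255,0,0,1,0],[255,0,0,1,0],[255,0,0,1,0]]'>/dev/null; python3 st.py
python3 -m creep '[[255,0,0,1,0],[255,0,0,1,0],[255,0,0,1,0]]'>/dev/null; python3 st.py
done
```

```text
[0.4459 0.1289 0.0344] F [-0.53  0.58 -1.28] tq(tool) [0.027 0.014 0.008]
[0.446  0.1289 0.0335] F [-0.62  0.48 -0.64] tq(tool) [ 0.041  0.064 -0.017]
[0.4459 0.1289 0.0324] F [-1.04 -0.26  1.64] tq(tool) [ 0.025  0.083 -0.003]
[0.4459 0.1289 0.0316] F [-1.74  0.07  2.58] tq(tool) [ 0.001 -0.1   -0.027]
```

```bash
python3 -m creep '[[255,0,0,-1,-0.01],[255,0,0,-1,-0.017],[255,4,0,-1,-0.017],[255,8,0,-1,-0.017],[255,11,0,-1,-0.017],[255,14,0,-1,-0.017],[255,17,0,-1,-0.017],[255,20,0,-1,-0.017],[255,23,0,-1,-0.017],[255,26,0,-1,-0.017],[255,26,0,-1,-0.017]]'>/dev/null; python3 st.py
python3 -m creep '[[255,3,0,0,0],[255,6,0,0,0],[255,9,0,0,0],[255,12,0,0,0],[255,12,0,0,0],[255,12,0,0,0]]'>/dev/null; python3 st.py
python3 - <<'E'
from h import *
a=ctrl.get_image("top");b=ctrl.get_image("side")
A=cv2.resize(a[140:230,155:230],(375,450),interpolation=cv2.INTER_CUBIC)
B=cv2.resize(b[190:290,170:270],(425,425),interpolation=cv2.INTER_CUBIC)
B=cv2.copyMakeBorder(B,0,25,0,0,cv2.BORDER_CONSTANT)
cv2.imwrite("pics/c3.png",np.hstack([A,B])[:,:,::-1])
E
```

```text
[0.4725 0.1314 0.0325] F [ 0.44 -0.17  0.56] tq(tool) [-0.005  0.19  -0.028]
[0.4843 0.1327 0.0325] F [ 0.28 -1.17  1.08] tq(tool) [ 0.037  0.328 -0.039]
```

View pics/c3.png

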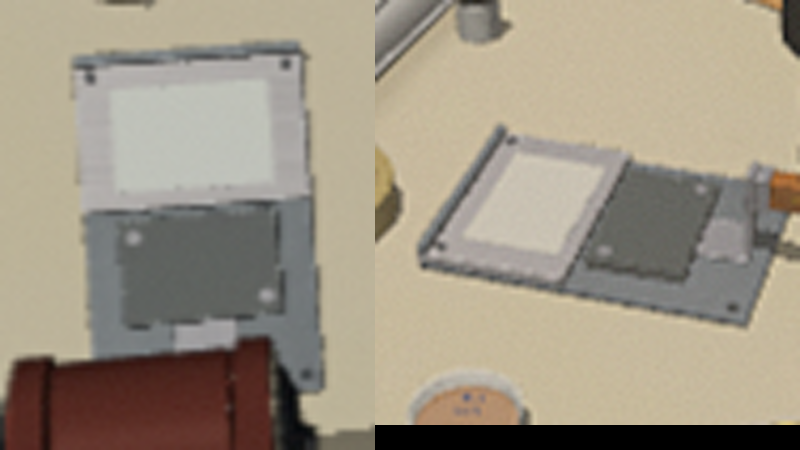

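The blade has gone in under the open edge. In the top view it disappears at about (205,325), and the holder has not moved. Next I push gently on to the step.

```bash
python3 -m creep '[[255,2,0,0,0],[255,4,0,0,0],[255,6,0,0,0],[255,6,0,0,0],[255,6,0,0,0]]'>/dev/null; python3 st.py
for i in 1; do
python3 -m creep '[[255,1,0,0,0],[255,1,0,0,0],[255,1,0,0,0]]'>/dev/null; python3 st.py
python3 -m creep '[[255,1,0,0,0],[255,1,0,0,0],[255,1,0,0,0]]'>/dev/null; python3 st.py
python3 -m creep '[[255,1,0,0,0],[255,1,0,0,0],[255,1,0,0,0]]'>/dev/null; python3 st.py
python3 -m creep '[[255,1,0,0,0],[255,1,0,0,0],[255,1,0,0,0]]'>/dev/null; python3 st.py
done
```

```text
[0.4896 0.1333 0.0322] F [-1.32  0.63  0.46] tq(tool) [ 0.009 -0.034  0.003]
[0.4904 0.1335 0.0322] F [-1.67 -0.58  1.11] tq(tool) [ 0.035 -0.154 -0.042]
[0.4916 0.1336 0.0323] F [-1.66  0.08  1.13] tq(tool) [-0.033 -0.114  0.004]
[0.4927 0.1337 0.0323] F [-1.22 -0.29  0.96] tq(tool) [ 0.012 -0.032 -0.025]
[0.4935 0.1338 0.0323] F [-1.69  0.14  1.73] tq(tool) [ 0.064 -0.162 -0.005]
```

```bash
for i in 1; do
python3 -m creep '[[255,1,0,0,0],[255,1,0,0,0],[255,1,0,0,0]]'>/dev/null; python3 st.py
python3 -m creep '[[255,1,0,0,0],[255,1,0,0,0],[255,1,0,0,0]]'>/dev/null; python3 st.py
done
python3 - <<'E'
from h import *
a=ctrl.get_image("top");b=ctrl.get_image("side")
A=cv2.resize(a[140:230,155:230],(375,450),interpolation=cv2.INTER_CUBIC)
B=cv2.resize(b[190:290,170:270],(425,425),interpolation=cv2.INTER_CUBIC)
B=cv2.copyMakeBorder(B,0,25,0,0,cv2.BORDER_CONSTANT)
cv2.imwrite("pics/c4.png",np.hstack([A,B])[:,:,::-1])
E
```

```text
[0.494 0.134 0.032] F [-4.1   1.39  2.52] tq(tool) [ 0.177 -0.523 -0.029]
[0.4942 0.134  0.0319] F [-8.01 -0.7   4.58] tq(tool) [ 0.116 -1.012 -0.066]
```

View pics/c4.png

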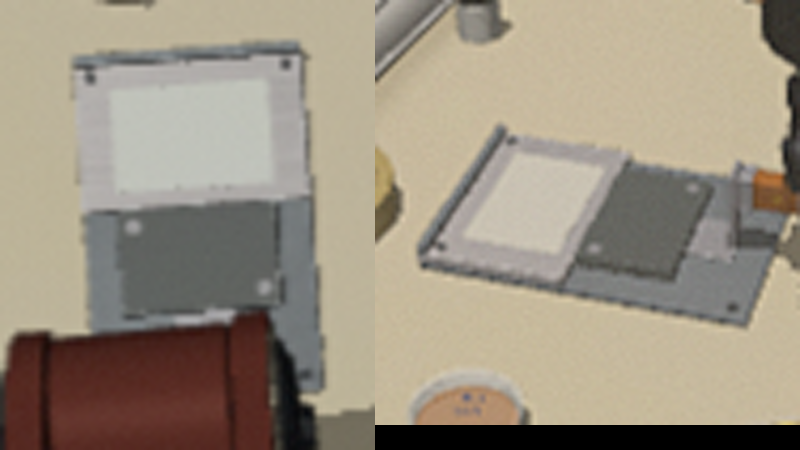

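The holder sits against the step at about 8 N of push. I back off and lift along an arc about the step.

```bash
python3 -m creep '[[255,-1,0,0,0],[255,-1,0,-2,0],[255,-1,0,-4,0],[255,-1,0,-6,0],[255,-1,0,-8,0],[255,-1,0,-10,0],[255,-0.5,0,-13,0],[255,0,0,-15,0],[255,1,0,-17,0],[255,2,0,-20,0],[255,2.5,0,-22,0],[255,2.5,0,-22,0]]'>/dev/null; python3 st.py
python3 - <<'E'
from h import *
b=ctrl.get_image("side");a=ctrl.get_image("top")
A=cv2.resize(a[140:230,155:230],(375,450),interpolation=cv2.INTER_CUBIC)
B=cv2.resize(b[190:290,170:270],(425,425),interpolation=cv2.INTER_CUBIC)
B=cv2.copyMakeBorder(B,0,25,0,0,cv2.BORDER_CONSTANT)
cv2.imwrite("pics/c5.png",np.hstack([A,B])[:,:,::-1])
E
```

```text
[0.4986 0.1343 0.0551] F [-4.35 -0.6   1.23] tq(tool) [-0.05  -0.692  0.033]
```

View pics/c5.png

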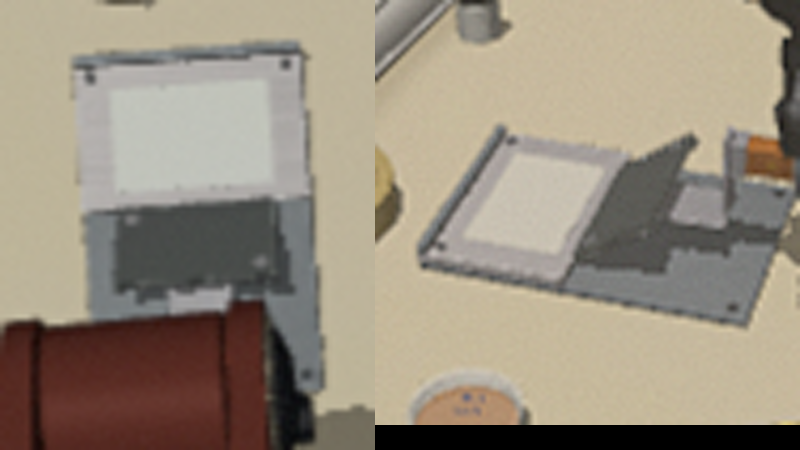

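It is tilted about 35–40° on the blade, with its raised edge at side crop (690,137). I continue the arc.

```bash
python3 -m creep '[[255,0,0,-2,0],[255,1,0,-4,0],[255,2.5,0,-6.5,0],[255,4,0,-8.5,0],[255,5.5,0,-10,0],[255,5.5,0,-10,0]]'>/dev/null; python3 st.py
python3 -m creep '[[255,2,0,-2,0],[255,4,0,-3.5,0],[255,6,0,-4.5,0],[255,8,0,-5.5,0],[255,8,0,-5.5,0]]'>/dev/null; python3 st.py
python3 - <<'E'
from h import *
b=ctrl.get_image("side");a=ctrl.get_image("top")
A=cv2.resize(a[140:230,155:230],(375,450),interpolation=cv2.INTER_CUBIC)
B=cv2.resize(b[190:290,170:270],(425,425),interpolation=cv2.INTER_CUBIC)
B=cv2.copyMakeBorder(B,0,25,0,0,cv2.BORDER_CONSTANT)
cv2.imwrite("pics/c6.png",np.hstack([A,B])[:,:,::-1])
E
```

```text
[0.5048 0.135  0.0652] F [-0.12 -0.64 -1.16] tq(tool) [ 0.006 -0.115  0.014]
[0.5122 0.1359 0.0703] F [-0.7  -1.14 -1.77] tq(tool) [-0.036 -0.046  0.019]
```

View pics/c6.png

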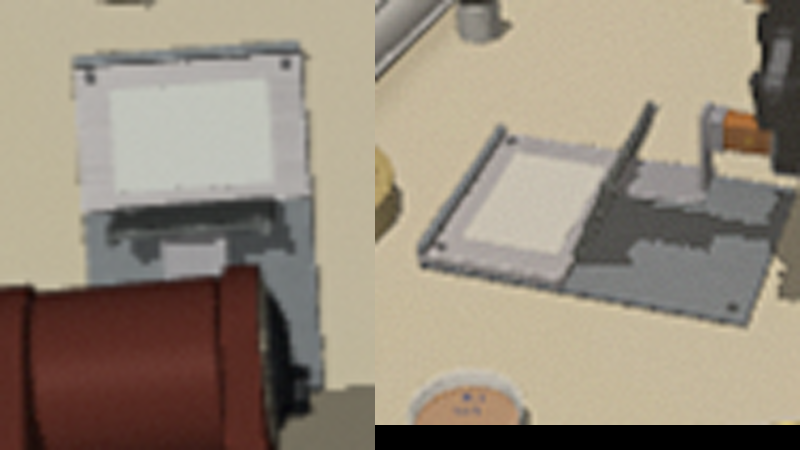

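The holder stands at about 70–75°, with its upper edge at side crop (652,105) and low forces. I push on forward past the vertical.

```bash
python3 -m creep '[[255,2,0,-1,0],[255,4,0,-1.5,0],[255,6,0,-2,0],[255,8,0,-2,0],[255,10,0,-2,0],[255,12,0,-2,0],[255,12,0,-2,0]]'>/dev/null; python3 st.py
python3 -m creep '[[255,2,0,0,0],[255,4,0,0,0],[255,6,0,0,0],[255,8,0,0,0],[255,10,0,0,0],[255,12,0,0,0],[255,12,0,0,0],[255,12,0,0,0]]'>/dev/null; python3 st.py
python3 - <<'E'
from h import *
b=ctrl.get_image("side");a=ctrl.get_image("top")
A=cv2.resize(a[140:230,155:230],(375,450),interpolation=cv2.INTER_CUBIC)
B=cv2.resize(b[190:290,170:270],(425,425),interpolation=cv2.INTER_CUBIC)
B=cv2.copyMakeBorder(B,0,25,0,0,cv2.BORDER_CONSTANT)
cv2.imwrite("pics/c7.png",np.hstack([A,B])[:,:,::-1])
E
```

```text
[0.5241 0.1371 0.0722] F [-1.41 -0.01  1.22] tq(tool) [-0.111  0.087  0.019]
[0.5355 0.1385 0.0719] F [0.3  0.01 0.57] tq(tool) [-0.191  0.333  0.042]
```

View pics/c7.png

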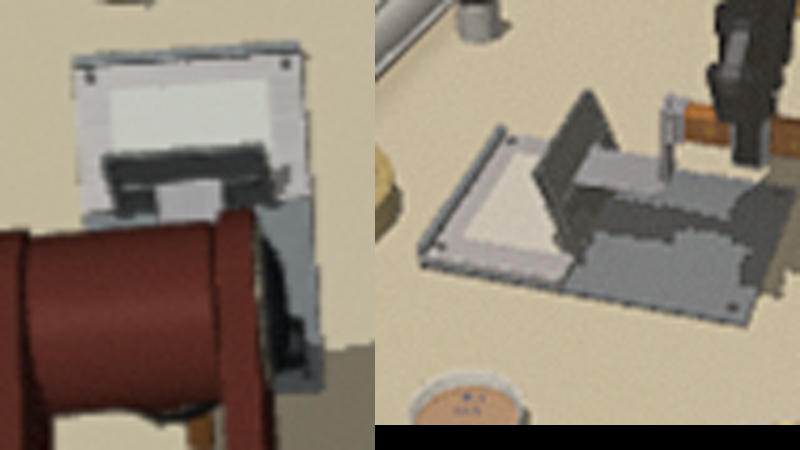

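The holder is now past vertical, leaning over the stage with its top at side crop (587,92). The rib is hooking under the blade, so I raise the blade while moving forward to let it go.

```bash
python3 -m creep '[[255,0,0,-2,0],[255,1,0,-4,0],[255,3,0,-6,0],[255,5,0,-8,0],[255,8,0,-9,0],[255,10,0,-10,0],[255,10,0,-10,0],[255,10,0,-10,0]]'>/dev/null; python3 st.py
python3 - <<'E'
from h import *
b=ctrl.get_image("side");a=ctrl.get_image("top")
A=cv2.resize(a[140:230,155:230],(375,450),interpolation=cv2.INTER_CUBIC)
B=cv2.resize(b[190:290,170:270],(425,425),interpolation=cv2.INTER_CUBIC)
B=cv2.copyMakeBorder(B,0,25,0,0,cv2.BORDER_CONSTANT)
cv2.imwrite("pics/c8.png",np.hstack([A,B])[:,:,::-1])
E
```

```text
[0.5453 0.1396 0.0818] F [ 0.29  1.13 -1.26] tq(tool) [-0.012 -0.035  0.052]
```

View pics/c8.png

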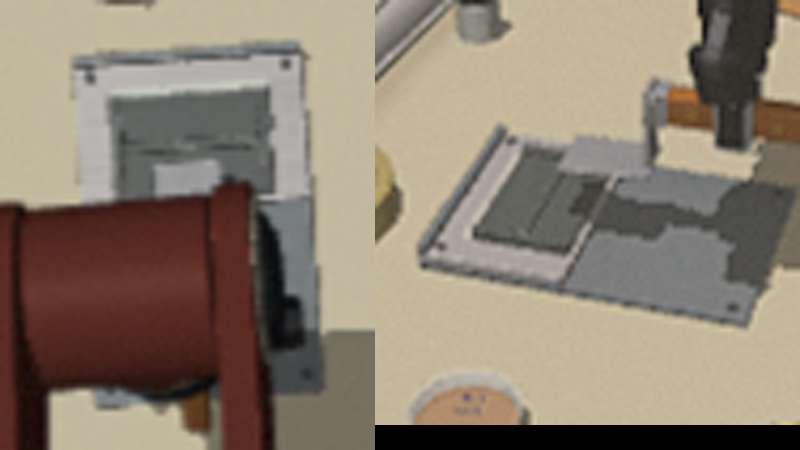

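The holder lies face up and flat on the stage, with its cross rib visible. I raise the lifter and take it back to the stand.

```bash
python3 -m creep '[[255,0,0,-20,0],[255,0,0,-50,0],[255,0,0,-80,0],[255,2,20,-105,0],[255,4,50,-110,0.03],[255,6,85,-110,0.08],[255,8,120,-110,0.13],[255,10,155,-110,0.18],[255,12,190,-110,0.23],[255,14,225,-110,0.28],[255,14,260,-110,0.33],[255,14,285,-110,0.348]]'>/dev/null
python3 -m creep '[[255,0,0,0,0],[255,0,0,0,0],[255,0,0,0,0]]'>/dev/null
python3 - <<'E'
from h import *
p,R,o=tool();y=np.arctan2(R[1,0],R[0,0]);print(p.round(4),round(y,4),np.round(o["contact_force"],1),o["opening"],o["t"])
d=R.T@(np.array([.5933,-.1668,.0581])-p);print("to go mm",(d*1000).round(1),"turn",round(y+.238,4))
a=ctrl.get_image("top");b=ctrl.get_image("side")
cv2.imwrite("pics/t9.png",a[:,:,::-1]);cv2.imwrite("pics/s9.png",b[:,:,::-1])
A=cv2.resize(a[140:230,155:230],(375,450),interpolation=cv2.INTER_CUBIC)
B=cv2.resize(b[110:220,200:310],(425,425),interpolation=cv2.INTER_CUBIC)
B=cv2.copyMakeBorder(B,0,25,0,0,cv2.BORDER_CONSTANT)
cv2.imwrite("pics/c9.png",np.hstack([A,B])[:,:,::-1])
E
```

```text
[ 0.5906 -0.1416  0.1914] -0.2361 [-0.4  0.4 -0.3] 0.013082229286748813 17.4333
to go mm [  8.6  23.9 133.3] turn 0.0019
```

View pics/c9.png

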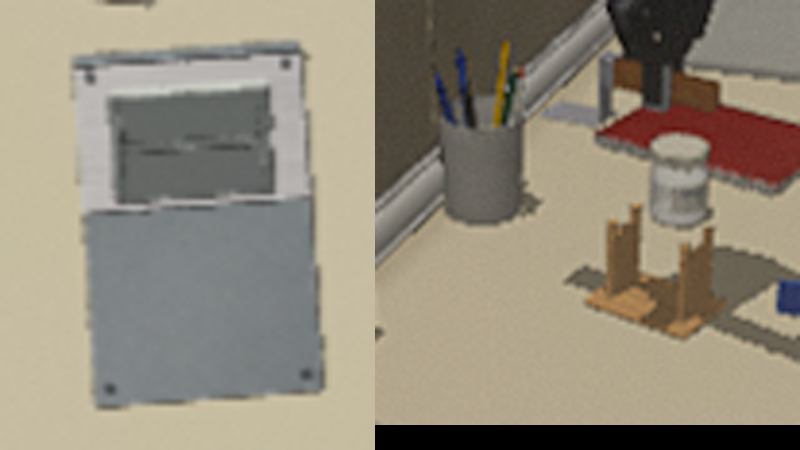

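The holder lies squarely on the stage, with its near edge at top crop (195,200) just behind the step. The stand's notches are empty and the handle is held level.

```bash
python3 -m creep '[[255,4,12,0,0.002],[255,8.6,24,0,0.002],[255,8.6,24,20,0.002],[255,8.6,24,50,0.002],[255,8.6,24,80,0.002],[255,8.6,24,95,0.002],[255,8.6,24,100,0.002],[255,8.6,24,100,0.002],[255,8.6,24,100,0.002]]'>/dev/null
python3 - <<'E'
from h import *
p,R,o=tool();y=np.arctan2(R[1,0],R[0,0]);print(p.round(4),round(y,4),np.round(o["contact_force"],1))
print("to go mm",(R.T@(np.array([.5933,-.1668,.0581])-p)*1000).round(1))
E
```

```text
[ 0.5944 -0.1681  0.0929] -0.2383 [ 0.1 -0.3 -0.9]
to go mm [-1.5 -1.  34.8]
```

```bash
python3 -m creep '[[255,-1.5,-1,8,0],[255,-1.5,-1,16,0],[255,-1.5,-1,22,0],[255,-1.5,-1,27,0],[255,-1.5,-1,30,0],[255,-1.5,-1,32,0],[255,-1.5,-1,32,0],[255,-1.5,-1,32,0]]'>/dev/null; python3 st.py
python3 -m creep '[[255,0,0,1,0],[255,0,0,1,0],[255,0,0,1,0]]'>/dev/null; python3 st.py
python3 -m creep '[[255,0,0,1,0],[255,0,0,1,0],[255,0,0,1,0]]'>/dev/null; python3 st.py
```

```text
[ 0.5925 -0.1661  0.0598] F [ 1.3  -0.37 -1.41] tq(tool) [-0.015  0.005  0.015]
[ 0.5926 -0.1661  0.059 ] F [ 0.48  0.82 -1.09] tq(tool) [0.021 0.027 0.075]
[ 0.5927 -0.1662  0.0582] F [ 0.23 -1.    0.51] tq(tool) [-0.037  0.029  0.008]
```

```bash
python3 -m creep '[[255,0,0,0.5,0],[255,0,0,0.5,0],[200,0,0,0.5,0],[150,0,0,0.5,0],[90,0,0,0.5,0],[40,0,0,0.5,0],[0,0,0,0.5,0],[0,0,0,0.5,0],[0,0,0,0.5,0],[0,0,0,0.5,0],[0,0,0,0.5,0],[0,0,0,0.5,0]]'
python3 -m creep '[[0,0,0,-5,0],[0,0,0,-15,0],[0,0,0,-30,0],[0,0,0,-50,0],[0,0,0,-80,0],[0,0,0,-110,0],[0,-30,0,-140,0],[0,-65,0,-150,0],[0,-100,0,-150,0],[0,-140,0,-150,0],[0,-170,0,-150,0],[0,-170,0,-150,0]]'
python3 - <<'E'
from h import *
a=ctrl.get_image("top");b=ctrl.get_image("side")
cv2.imwrite("pics/t10.png",a[:,:,::-1]);cv2.imwrite("pics/s10.png",b[:,:,::-1])
A=cv2.resize(a[145:235,265:340],(375,450),interpolation=cv2.INTER_CUBIC)
B=cv2.resize(b[150:300,170:320],(425,425),interpolation=cv2.INTER_CUBIC)
B=cv2.copyMakeBorder(B,0,25,0,0,cv2.BORDER_CONSTANT)
cv2.imwrite("pics/c10.png",np.hstack([A,B])[:,:,::-1])
a0=cv2.imread("pics/top0.png")[:,:,::-1].astype(int);s0=cv2.imread("pics/side0.png")[:,:,::-1].astype(int)
for n,i,j in(("top",a0,a),("side",s0,b)):
    d=np.abs(i-j.astype(int)).max(2)
    for nm,(x,y,w,h) in {"top":{"lifter":(300,155,24,62),"dish":(120,169,22,26),"jar":(353,172,26,22)},"side":{"lifter":(245,158,46,40),"dish":(177,277,26,25),"jar":(270,146,18,24),"case":(188,182,13,20)}}[n].items():
        print(n,nm,"mean diff",d[y:y+h,x:x+w].mean().round(1))
E
```

```text
t: 20.45
tool_pos: [0.5925, -0.1661, 0.0573]
tool_rot: [3.119, -0.373, 0.0]
contact_force: [-0.4, 0.2, 0.0]
opening: 0.0852
t: 21.45
tool_pos: [0.4234, -0.1246, 0.2074]
tool_rot: [3.119, -0.374, -0.001]
contact_force: [-0.0, -0.3, -0.6]
opening: 0.0858
top lifter mean diff 14.4
top dish mean diff 10.2
top jar mean diff 10.4
side lifter mean diff 6.1
side dish mean diff 2.9
side jar mean diff 5.3
side case mean diff 3.0
```

View pics/c10.png

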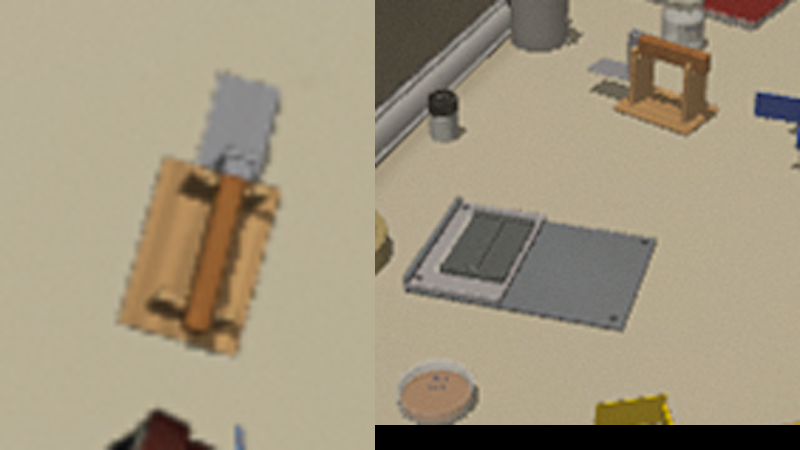

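The lifter lies level in both notches, with its handle at top crop (212,250). The holder is face up on the stage at side crop (490,245), clear of the step line. The dish and case are where they were, and the gripper is open and clear.

```bash
python3 -c "
from station import ctrl
print(ctrl.finish_job())"
```

```text
the job is handed in; nothing more can be done
None
```

The holder now lies face up and flat on the stage, the lifter is back in both notches of its stand, and the job was handed in at about 21.5 s of the 72 s allowed. No verdict is reported, so this rests on my own checks.

**What I did:** I took the wooden-handled lifter and felt the floor with the tool tip (TCP) at a height of about 34 mm. I slid the blade under the open edge, pushed the holder to the step and rolled it over the step. Past vertical, the rib hooked under the blade. Raising the blade about 10 mm freed it and the holder fell flat.

**Last checks:**
- **Holder:** its near edge is just behind the step, so its centre should be roughly 33 mm back and near the centre line. I judged this by eye from the pictures and did not fit it.
- **Lifter:** it looks level in both notches, released within about 1 mm of where I gripped it.
- **Dish, jar and case:** they look unmoved, and the change between first and last pictures is small. The top camera's differences were higher (about 10), including for these objects, probably from noise and shadow.
- **Gripper:** it is open and touching nothing.

**Forces:** the push against the step reached about 8 N for a moment, more than the "few newtons" asked, but under the 12 N limit; I backed off at once. The other readings stayed at about 5 N or less, with sensor noise of roughly 1 N.

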